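# Clamp a cue butt in the repair jig

## Task

Take the cue butt with the blue wraps off the cue rest, lay it in the jig's two cradle blocks, slide it endwise until it is fully home against the metal end stop, and let go of it with the clamp still open. Then push the red clamp handle down past its over-center point, so that the spindle locks down on the cue and stays locked by itself with the robot clear of it; go by feel, and never force the handle with more than about 30 N. Leave everything else where it is.

Things in the scene. Friction and masses are not known exactly. Their poses are not given: they have to be found in the camera images.
- cue: the cue butt to clamp: walnut-brown round rod 220 mm long, 28 mm diameter, about 0.18 kg, with two blue wraps, white rings, a brass end and a black rubber end. Origin at its centre, on its axis; its x axis runs along the rod. It starts lying in one of the two places of the cue rest. Either end may go to the stop.
- spare_cue: a like cue butt with black wraps and brass rings, in the other place of the rest, parallel to the first, axes 84 mm apart: leave it alone (not moved by more than 20 mm).
- cue_rest: dark wooden rest fixed to the table, plate 190 x 150 mm. Origin under its centre. The two rods lie along its x axis at y = +42 and -42 mm, rod axis 50 mm above the table, each on two V-blocks 24 mm thick at x = +75 and -75 mm, open between them.
- jig: plywood clamping jig fixed to the table. Origin at table level; x axis points from the cradles to the clamp handle, y axis along the cradles to the end stop, z up. Plate 200 (x) x 260 (y) mm, 12 mm thick, centred at (10, 10) mm. Clamp stand: plane y = 70 mm, 30 mm thick, x = -10 to 52 mm, 137 mm high. It overhangs the cradles nowhere. Sites below give the rest in this frame.
- cue_home (a point): where the cue's centre lies when it is in both cradles and fully home: jig (-40, 0, 55) mm; axes as the jig's; cue axis along y. The blocks (24 mm thick: floor 41 mm high, upright fence 67 mm high on the -x side, low sloped lip on the +x side) stand at jig y = +70 and -75 mm; between them it is open down to the plate for the fingers.
- end_stop (a point): middle of the face of the aluminium end stop, jig (-40, 110, 55) mm; plate 46 mm wide, 70 mm high. The cue's end touches it when home.
- clamp_handle: clamp handle: steel bar, then a red grip 24 mm wide (jig y), 16 mm thick, 60 to 160 mm from the hinge. Origin on the hinge, jig (1.5, 70, 127) mm, hinge axis along jig y; its x axis points to the tip. Open, it stands 38 to 74 degrees above horizontal, leaning to jig +x, tip up to 285 mm above the table, and stays where left (up to 2 N at the grip). It closes by swinging down towards jig +x.
- handle_pad (a point): middle of the red grip, 115 mm from the hinge, on the centreline: push here with closed fingers on the upper face, 8 mm off (the side facing the cradles while it stands).
- clamp_hinge (a point): the clamp's hinge, jig (1.5, 70, 127) mm; axes as the jig's. With the cue in place the spindle meets it in the last 20 degrees of handle travel; resistance rises to 6 to 12 N at the grip. Past the over-center point, 4.5 degrees before the end, it vanishes and the handle snaps onto a rigid stop, anywhere from 12 degrees above to 12 below level: set differently each time, to be felt.
- spindle: spring-loaded spindle of the clamp, turning with the handle about the same hinge, with a black roller foot, 20 mm diameter, 14 mm wide. Origin at the roller's centre. Open, it hangs down in the stand. Closing, it swings up against the cue's upper +x side at jig y = 70 mm; locked, it presses it down against the fence with 20 to 65 N. With no cue there is no resistance and no lock.
- chalk: loose bystander, leave it alone; blue chalk cube, 22 mm, origin under its centre.
- chalk_green: loose bystander, leave it alone; green chalk cube, 22 mm, origin under its centre.
- wax_jar: loose bystander, leave it alone; amber glass jar, 60 mm diameter, 65 mm high, origin under its centre.
- screwdriver: loose bystander, leave it alone; screwdriver lying on the table.
- polish_tin: loose bystander, leave it alone; flat round blue polish tin, 70 mm diameter, 20 mm high, origin under its centre.
- brush: loose bystander, leave it alone; brush lying on the table.
- ball_center (a point): loose bystander, leave it alone; orange billiard ball, 57 mm diameter, sitting in a square black seat; its centre, 33 mm above the table.

How it is judged:
By the outcome, as a careful person would: the job done as asked, in the order asked, and still so for the second after the job is handed in, with the robot touching nothing.
It also fails if it takes over 61 s, if anything falls off the work surface, if the arm or the gripper's body presses on something with over 40 N, if the wrist force passes 120 N, or if a joint passes its speed limit or range.

## Robot

A 6-joint arm with a two-finger parallel gripper is mounted at the origin on the work surface. World frame = base frame: x ahead of the robot, y to its left, z up, the work surface at z = 0. Lengths are in mm, angles in rad, forces in N, time in s.
With the tool pointing down it reaches from about 400 to 925 mm from the base axis. Payload 12.5 kg.
Tool frame: the origin (TCP) lies midway between the tips of the shut fingers; the grasp point (between the pads) lies 19 mm behind it (env.pinch_z is the z of the grasp point in the tool frame, in mm); z points along the fingers, y is the line along which they close (so a half turn about z gives the same grasp; the last joint's range is limited). The gripper opens to 95 mm and grips with 3 to 60 N. Pads are 20 mm wide; open, the fingers measure 119 mm over their backs; the gripper's body (75 mm by 180 mm) begins 59 mm behind the grasp point.
Start: joints at [1.084, 0.491, 1.559, -0, 1.092, -0.106], TCP at [232.275, 580.255, 214.661] pointing down, gripper open.
Joint ranges: [-3.1, 3.1], [-0.84, 2.19], [0.05, 2.79], [-1.13, 4.28], [0.06, 2.93], [-2.69, 2.69]. Speed limits (rad/s): [2.22, 2.22, 2.79, 3.14, 3.14, 3.14].

## Interface

Orientations are given as [roll, pitch, yaw] about the fixed x, y, z axes, in that order (R = Rz(yaw) Ry(pitch) Rx(roll)).
In Python, from cell import env, eyes gives the robot as it stands.
- The arm moves only by the shell command python3 -m inch 'ROWS'. ROWS is JSON, a list of rows, each a list of 3 entries, a list of its own where there are three numbers: the shift along the tool's x, y, z in units of 60 mm (1.0 is 60 mm), then the turn about the tool's z in units of 5 degrees (1.0 is 5 degrees), then the closure, from -1 (fully open) to 1 (shut). In form: [[[tx, ty, tz], turn, claw], ...]. A call has exactly 10 rows; each row shifts and turns the commanded pose from where the row before left it, along the tool's axes as they then stand; what a row does not reach is not made up. A row lasts 1/8 s, in which the tool goes at most 62.5 mm and 10.7 degrees, less where a joint would pass 70% of its speed; a pose out of reach is approached as far as the arm can. A call is refused whole if a number of a shift passes 1 or a number of a turn 1, either way. A call with a gripper value outside its range is refused whole. The fingers move at their own pace and stop on an object; the grip force is fixed at half the most. Time passes only in rows, so rows that do not move let the fingers close, or fill a call up. It gives the time, the measured TCP pose, the force, the opening and the grip force at its end, in the units of the state.
- env.state(): the state, without advancing time (a new reading comes with each control period).
- eyes.read_camera(name): name is "scene" or "side" or "wrist"; returns a dict with "pixels" (480x640x3 uint8, red, green, blue), "fx", "fy", "cx", "cy" (pixels), "distortion" ([k1, k2, p1, p2, k3] as OpenCV has them; the pictures are not rectified), "extrinsics" (4x4, takes a point from world to camera coordinates). Camera axes: x right, y down, z forward; pixel columns grow to the right and rows downward; lengths in mm; the calibration is good to about 2 mm. A picture is of the moment at which its call begins. There is no depth.
- env.job_done(): hands the job in; it is judged then, once.
Trained networks look in a picture, given as the dict that the camera call returned (one of the last four; its "shot" number tells which), for a name from the list of things; names that differ only in an ending like _2 or _b are one class to them, and where a whole thing is asked for, a point or a joint stands for the part that bears it (a point fixed in the world has none). Each returns a list of dicts, best first, with "score" (0 to 1); they miss things now and then, are a little off and sometimes report something else, mostly with a low value. They report only what shows in the picture. A call takes as long as a camera call.
- eyes.boxes_of(name, picture): "centre" ([row, column] in pixels, amid what is visible of it).
- eyes.cut_out(name, picture): "mask" (480x640 bool, what is visible of it) and "centre" ([row, column] in pixels, amid what is visible of it).
- eyes.spot_point(name, picture): "centre" ([row, column] in pixels: a listed point, or the origin of a listed thing).
The state is a dict: "t": time; "joints": joint angles; "qvel": joint speeds; "tau": joint torques, N m; "eef_pos": TCP position; "tcp_rot": TCP orientation; "ft_force": force on the tool from outside, world axes, zero at the start; "moment": the same for the moment, N m; "opening": opening from 0.0 (shut) to 1.0 (fully open); "grip_force": force on a finger pad.
Only numpy, scipy, OpenCV 4.12 (cv2) and the standard library are available. Lean on these libraries where they do the work, as an engineer would, in place of code of your own. Each camera call takes 0.05 s, during which the arm holds its last target. There are 200 camera calls.

## Working session

There is one attempt and no reset: what is moved stays moved. The work goes in short steps, Python scripts to look and compute and a shell command to move; the robot and the scene stay as the last step left them, time stands still between calls to the robot, and variables do not carry over. Pictures are saved under pics/ and viewed, at most 10 in all, crops included, and the job is handed in when it is done.

```bash
mkdir -p pics; ls; cat > h.py <<'E'
import numpy as np, cv2
from cell import env, eyes
def K(p): return np.array([[p["fx"],0,p["cx"]],[0,p["fy"],p["cy"]],[0,0,1.]])
def und(p,rc):
    return cv2.undistortPoints(np.array([[[rc[1],rc[0]]]],float),K(p),np.array(p["distortion"],float))[0,0]
def ray(p,rc):
    E=np.array(p["extrinsics"]);R=E[:3,:3];t=E[:3,3]
    u=und(p,rc);return -R.T@t, R.T@np.array([u[0],u[1],1.])
def onz(p,rc,z):
    c,d=ray(p,rc);return c+d*(z-c[2])/d[2]
def proj(p,P):
    E=np.array(p["extrinsics"]);
    q=cv2.projectPoints(np.array(P,float).reshape(-1,1,3),cv2.Rodrigues(E[:3,:3])[0],E[:3,3],K(p),np.array(p["distortion"],float))[0][:,0]
    return q[:,::-1]
def tri(L):
    A=np.zeros((3,3));b=np.zeros(3)
    for p,rc in L:
        c,d=ray(p,rc);d/=np.linalg.norm(d);M=np.eye(3)-np.outer(d,d);A+=M;b+=M@c
    return np.linalg.solve(A,b)
def save(p,n): cv2.imwrite("pics/"+n,p["pixels"][:,:,::-1])
E
python3 - <<'E'
from h import *
import pickle
s=env.state();print(s["t"],s["eef_pos"],s["tcp_rot"],env.pinch_z)
P={n:eyes.read_camera(n) for n in("scene","side","wrist")}
for n in P: save(P[n],n+"0.png")
pickle.dump(P,open("P0.pkl","wb"))
for k in["cue","spare_cue","cue_rest","jig","cue_home","end_stop","clamp_handle","handle_pad","clamp_hinge","spindle"]:
    L=[]
    for n in P:
        r=eyes.spot_point(k,P[n])
        if r: print(k,n,[(np.round(x["centre"],1).tolist(),round(x["score"],2)) for x in r[:2]]); L.append((P[n],r[0]["centre"])) if r[0]["score"]>.4 else 0
    if len(L)>1: print("   tri",tri(L).round(1), [np.round(proj(p,tri(L))[0]-rc,1).tolist() for p,rc in L])
print(env.state()["t"])
E
```

```text
pics
0.0 [232.14890149 580.02854312 214.07913652] [-3.14050011e+00 -1.03627359e-04  2.76080702e+00] -18.8
cue scene [([255.6, 412.1], 0.95)]
cue side [([279.1, 327.2], 0.71), ([201.3, 306.8], 0.63)]
   tri [544.7 192.9 -64.9] [[27.4, -28.6], [-34.4, -15.7]]
spare_cue scene [([260.0, 378.8], 0.61)]
spare_cue side [([220.7, 315.2], 0.56), ([201.2, 312.5], 0.34)]
   tri [555.2 172.   43.3] [[-1.0, 0.7], [1.0, 0.7]]
cue_rest scene [([271.6, 390.9], 0.73)]
cue_rest side [([223.7, 315.1], 0.77)]
   tri [559.2 205.9  -1.2] [[-1.1, 0.7], [1.0, 0.7]]
jig scene [([276.7, 251.8], 0.9)]
jig side [([335.4, 322.1], 0.89), ([202.0, 310.8], 0.18)]
   tri [ 527.4 -145.7    3.9] [[-1.1, 1.0], [1.3, 1.1]]
cue_home scene [([247.9, 254.1], 0.9)]
cue_home side [([320.7, 305.0], 0.66)]
   tri [ 489.2 -135.5   61.8] [[0.6, -0.5], [-0.7, -0.6]]
end_stop scene [([247.3, 297.2], 0.85)]
end_stop side [([282.1, 308.4], 0.85)]
   tri [507.4 -31.   62. ] [[1.7, -1.4], [-2.0, -1.4]]
clamp_handle scene [([242.8, 277.9], 0.63)]
clamp_handle side [([241.8, 409.1], 0.75), ([277.3, 326.0], 0.67)]
   tri [688.2 -87.4 246.2] [[9.0, -8.0], [-9.7, -7.2]]
handle_pad scene [([221.2, 265.6], 0.82), ([258.0, 380.6], 0.61)]
handle_pad side [([244.6, 349.6], 0.58)]
   tri [585.5 -92.7 233.5] [[0.2, -0.2], [-0.3, -0.2]]
clamp_hinge scene [([239.0, 275.8], 0.69)]
clamp_hinge side [([275.1, 326.6], 0.63)]
   tri [542.6 -78.6 135. ] [[1.0, -0.8], [-1.1, -0.8]]
spindle scene [([270.1, 275.0], 0.44)]
1.65
```

View pics/scene0.png

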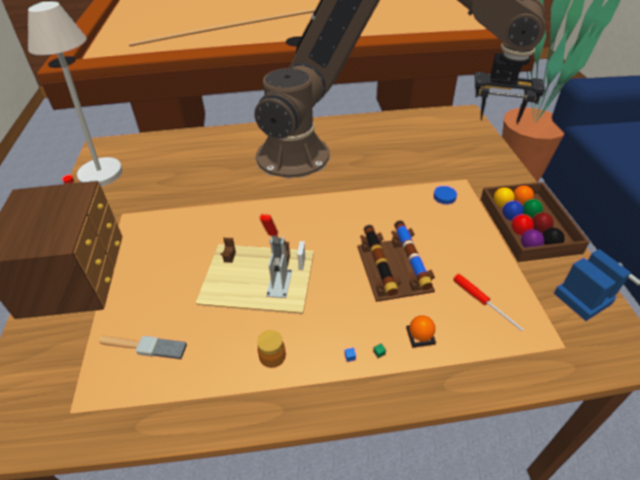

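View pics/side0.png

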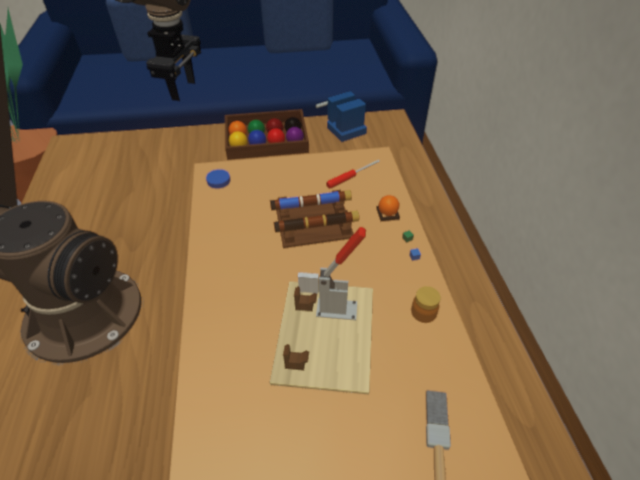

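The scene view shows the blue cue at about (255,412) and the spare at (260,379), with the jig at (275,255). The red handle stands at (222,266). In the side view the blue cue is at (202,311), so the network's best guess of (279,327) is wrong. Next I'll fit the jig and rest poses.

```bash
cat > fit.py <<'E'
from h import *
import pickle
from scipy.optimize import least_squares
P=pickle.load(open("P0.pkl","rb"));S,D=P["scene"],P["side"]
def W(pose,q):
    x,y,a=pose;c,s=np.cos(a),np.sin(a);q=np.array(q,float);return np.array([x+c*q[0]-s*q[1],y+s*q[0]+c*q[1],q[2]])
obs=[(S,(276.7,251.8),(0,0,0)),(D,(335.4,322.1),(0,0,0)),(S,(247.9,254.1),(-40,0,55)),(D,(320.7,305.),(-40,0,55)),(S,(247.3,297.2),(-40,110,55)),(D,(282.1,308.4),(-40,110,55)),(S,(239,275.8),(1.5,70,127)),(D,(275.1,326.6),(1.5,70,127))]
f=lambda v:np.concatenate([proj(p,W(v,q))[0]-rc for p,rc,q in obs])
r=least_squares(f,[527,-145,-.17],x_scale=[1,1,.01],loss="soft_l1");print("jig",r.x.round(3),r.fun.round(1));J=r.x
obs=[(S,(271.6,390.9),(0,0,0)),(D,(223.7,315.1),(0,0,0)),(S,(255.6,412.1),(0,42,50)),(D,(201.3,308.8),(0,42,50)),(S,(260,378.8),(0,-42,50)),(D,(220.7,315.2),(0,-42,50))]
r=least_squares(f,[559,205,.1],x_scale=[1,1,.01],loss="soft_l1");print("rest",r.x.round(3),r.fun.round(1));Rr=r.x
pickle.dump((J,Rr),open("pose.pkl","wb"))
L={}
for n in("scene","side"):
    p=eyes.read_camera(n)
    for k in("cue","spare_cue"):
        for m in eyes.cut_out(k,p)[:2]:
            (c,w,a)=cv2.minAreaRect(cv2.findNonZero(m["mask"].astype(np.uint8)));b=cv2.boxPoints((c,w,a))
            i=0 if np.linalg.norm(b[0]-b[1])<np.linalg.norm(b[1]-b[2]) else 1
            e=[(b[i]+b[(i+1)%4])/2,(b[(i+2)%4]+b[(i+3)%4])/2]
            print(k,n,round(m["score"],2),np.round(c[::-1],1),np.round(w,1),[onz(p,x[::-1],50).round(1).tolist() for x in e], onz(p,c[::-1],50).round(1))
im={"s":S["pixels"][:,:,::-1].copy(),"d":D["pixels"][:,:,::-1].copy()}
for k,p in(("s",S),("d",D)):
    for pose,pts in((J,[(-90,-120,12),(110,-120,12),(110,140,12),(-90,140,12),(-40,0,55),(-40,110,55),(1.5,70,127)]),(Rr,[(-110,42,50),(110,42,50),(-110,-42,50),(110,-42,50),(95,75,0),(-95,75,0)])):
        for q in pts:
            a=proj(p,W(pose,q))[0];cv2.circle(im[k],(int(round(a[1])),int(round(a[0]))),2,(0,255,0),-1)
a=cv2.resize(im["s"][200:330,190:450],(800,400));b=cv2.resize(im["d"][170:400,250:390],(365,600))
cv2.imwrite("pics/fs.png",a);cv2.imwrite("pics/fd.png",b)
E
python3 fit.py
```

```text
jig [ 5.26478e+02 -1.43974e+02 -2.08000e-01] [-0.4  1.9  1.7  0.6  2.  -0.3  1.3 -1.3  4.3  0.1 -1.2 -0.3  3.2  0.7
  0.3 -1.1]
rest [5.58078e+02 2.09147e+02 3.50000e-02] [-1.8  1.9 -0.1  0.1 -1.6 -1.2 -1.7  3.6 -1.4 -0.6  0.3  2.6]
cue scene 0.76 [254.5 412.4] [75.6 12.7] [[429.1, 247.5, 50.0], [671.3, 260.3, 50.0]] [559.1 254.3  50. ]
spare_cue scene 0.77 [259.1 380.1] [75.6 12.6] [[430.2, 166.3, 50.0], [675.1, 175.8, 50.0]] [561.9 171.4  50. ]
spare_cue scene 0.35 [261.5 256. ] [112.7  97. ] [[485.4, -271.8, 50.0], [560.3, 3.0, 50.0]] [ 523.4 -132.1   50. ]
cue side 0.64 [200.3 310.6] [12.3 81.7] [[663.2, 251.3, 50.0], [442.0, 246.8, 50.0]] [551.5 249.1  50. ]
spare_cue side 0.77 [221.5 316.1] [12.  85.3] [[666.5, 168.7, 50.0], [445.8, 163.2, 50.0]] [554.9 165.9  50. ]
```

```bash
python3 - <<'E'
import cv2,numpy as np
a=cv2.imread("pics/fs.png");b=cv2.imread("pics/fd.png")
c=np.zeros((600,800,3),np.uint8);a=cv2.resize(a,(480,240));c[:240,:480]=a;c[:,435:]=0;c[:240,:480]=a;c[:,480:800]=cv2.resize(b,(320,600));cv2.imwrite("pics/f.png",c)
E
```

```text
(no output)
```

View pics/f.png

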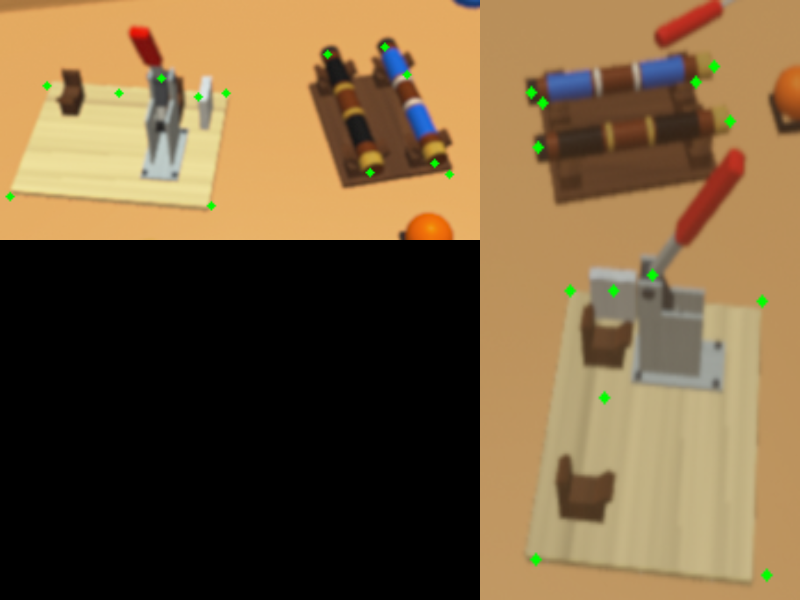

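The green overlay shows the jig yaw is off: the plate's right corners in the side view miss by about 6 px. I'll refit on the plate corners and check the wrist camera's mounting.

```bash
cat > fit2.py <<'E'
from h import *
import pickle
from scipy.optimize import least_squares
P=pickle.load(open("P0.pkl","rb"));S,D,Wc=P["scene"],P["side"],P["wrist"]
def W(pose,q):
    x,y,a=pose;c,s=np.cos(a),np.sin(a);q=np.array(q,float);return np.array([x+c*q[0]-s*q[1],y+s*q[0]+c*q[1],q[2]])
sc=lambda x,y:(200+y/1.846,190+x/1.846)
sd=lambda x,y:(170+y/2.609,250+(x-480)/2.286)
C=[(-90,-120,12),(-90,140,12),(110,140,12),(110,-120,12)]
obs=[(S,sc(*a),q) for a,q in zip([(48,84),(226,94),(211,208),(11,193)],C)]+[(D,sd(*a),q) for a,q in zip([(527,558),(568,290),(762,307),(751,581)],C)]
f=lambda v:np.concatenate([proj(p,W(v,q))[0]-rc for p,rc,q in obs])
r=least_squares(f,[527,-145,-.17],x_scale=[1,1,.01]);print("jig",r.x.round(3),r.fun.round(1));J=r.x
print({k:W(J,q).round(1) for k,q in dict(home=(-40,0,55),stop=(-40,110,55),hinge=(1.5,70,127)).items()})
E=np.array(Wc["extrinsics"]);print("wristcam fx",Wc["fx"],"pos",-E[:3,:3].T@E[:3,3],"R",E[:3,:3].round(2).tolist())
h=W(J,(1.5,70,127))
for a in range(35,80,3):
    q=W(J,(1.5+115*np.cos(np.radians(a)),70,127+115*np.sin(np.radians(a))))
    print(a,(proj(S,q)[0]-(221.2,265.6)).round(1),(proj(D,q)[0]-(244.6,349.6)).round(1))
E
python3 fit2.py
```

```text
jig [ 5.22990e+02 -1.43992e+02 -2.37000e-01] [-1.4  0.4 -0.9 -0.2 -1.2 -2.1 -1.3 -1.7 -1.1 -0.  -0.4  0.5 -0.9 -0.4
 -1.2  2.5]
{'home': array([ 484.1, -134.6,   55. ]), 'stop': array([509.9, -27.7,  55. ]), 'hinge': array([540.9, -76.3, 127. ])}
wristcam fx 364.5011849701649 pos [168.00739541 605.74460573 384.78761526] R [[0.37, 0.93, -0.0], [0.9, -0.36, 0.25], [0.23, -0.09, -0.97]]
35 [29.9  0.1] [13.3 22.9]
38 [27.   0.2] [11.6 21.2]
41 [24.2  0.3] [ 9.9 19.4]
44 [21.3  0.5] [ 8.2 17.5]
47 [18.4  0.6] [ 6.6 15.5]
50 [15.5  0.8] [ 5.1 13.3]
53 [12.7  1.1] [ 3.6 11. ]
56 [9.8 1.4] [2.2 8.5]
59 [7.  1.7] [0.9 6. ]
62 [4.3 2. ] [-0.3  3.3]
65 [1.6 2.3] [-1.5  0.6]
68 [-1.   2.7] [-2.5 -2.2]
71 [-3.5  3.1] [-3.5 -5.1]
74 [-5.9  3.5] [-4.3 -8.1]
77 [-8.3  4. ] [ -5.1 -11.1]
```

```bash
python3 -m inch '[[[-0.8,-0.62,-0.19],0,-1],[[-0.8,-0.62,-0.19],0,-1],[[-0.8,-0.62,-0.19],0,-1],[[-0.8,-0.62,-0.19],0,-1],[[-0.8,-0.62,-0.19],0,-1],[[-0.8,-0.62,-0.19],0,-1],[[-0.8,-0.62,-0.19],0,-1],[[-0.8,-0.62,-0.19],0,-1],[[-0.8,-0.62,-0.19],-1,-1],[[0,0,0],-1,-1]]'
cat > wr.py <<'E'
from h import *
import sys
s=env.state();print(s["t"],s["eef_pos"].round(1) if hasattr(s["eef_pos"],"round") else s["eef_pos"],s["tcp_rot"])
p=eyes.read_camera("wrist");save(p,sys.argv[1]);import pickle;pickle.dump(p,open("W.pkl","wb"))
for k in sys.argv[2:]:
    k,z=k.split(":")
    for x in eyes.spot_point(k,p)[:2]: print(k,np.round(x["centre"],1),round(x["score"],2),onz(p,x["centre"],float(z)).round(1))
for k in("cue","spare_cue"):
    for m in eyes.cut_out(k,p)[:1]:
        (c,w,a)=cv2.minAreaRect(cv2.findNonZero(m["mask"].astype(np.uint8)));b=cv2.boxPoints((c,w,a))
        i=0 if np.linalg.norm(b[0]-b[1])<np.linalg.norm(b[1]-b[2]) else 1
        e=[(b[i]+b[(i+1)%4])/2,(b[(i+2)%4]+b[(i+3)%4])/2]
        print(k,round(m["score"],2),np.round(w,1),[onz(p,x[::-1],50).round(1).tolist() for x in e],onz(p,c[::-1],50).round(1))
E
python3 wr.py w1.png cue:50 spare_cue:50 cue_rest:0 jig:0 cue_home:55 end_stop:55 clamp_hinge:127
```

```text
t: 3.2
eef_pos: [510.7, 105.6, 317.7]
tcp_rot: [3.142, 0.001, 2.933]
ft_force: [-0.3, 0.5, 0.0]
opening: 1.0
grip_force: 0.0
3.2 [510.7 105.6 317.7] [3.14154371e+00 1.44126422e-03 2.93348877e+00]
cue [278.4 161.3] 0.63 [ 560.6 -118.7   50. ]
cue [215.6 445.5] 0.55 [554.3 250.7  50. ]
spare_cue [228.7 382. ] 0.86 [554.5 171.1  50. ]
spare_cue [382.5 329.3] 0.22 [756.5  63.2  50. ]
cue_rest [216.7 401.9] 0.58 [556.3 206.5   0. ]
jig [244.3 148.1] 0.69 [ 521.4 -148.3    0. ]
cue_home [219.7 129.9] 0.65 [ 477.7 -130.7   55. ]
cue_home [244.7 145.8] 0.62 [ 512.4 -121.2   55. ]
end_stop [224.6 215.2] 0.66 [506.1 -27.7  55. ]
end_stop [382.4 222.2] 0.58 [723.3 -82.   55. ]
clamp_hinge [278.2 160.3] 0.63 [539.4 -77.8 127. ]
cue 0.66 [179.   24.5] [[440.4, 247.8, 50.0], [667.5, 258.1, 50.0]] [547.1 252.   50. ]
spare_cue 0.9 [178.9  25. ] [[444.8, 163.1, 50.0], [673.8, 173.4, 50.0]] [552.2 167.7  50. ]
```

View pics/w1.png

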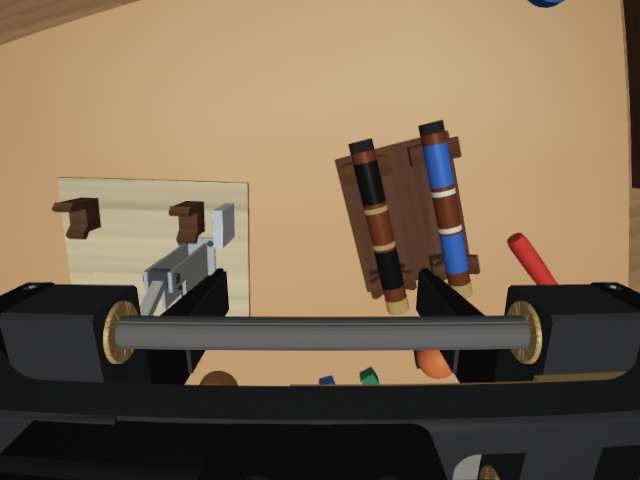

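The wrist view shows the blue cue from (431,124) to (461,291), and the jig plate's upper edge from (59,177) to (248,183). The cue lies clear and the gripper can get at it.

```bash
cat >> fit2.py <<'E'
print("-----")
w=pickle.load(open("W.pkl","rb"))
for n,rc,z in[("cueA",(126,431),50),("cueB",(291,460),50),("corner-90,-120",(177.5,59.5),12),("corner-90,140",(183,248),12)]: print(n,onz(w,rc,z).round(1))
obs+=[(w,(177.5,59.5),C[0]),(w,(183,248),C[1])]*2
r=least_squares(f,J,x_scale=[1,1,.01]);print("jig",r.x.round(3),r.fun.round(1));J=r.x
print({k:W(J,q).round(1) for k,q in dict(home=(-40,0,55),stop=(-40,110,55),hinge=(1.5,70,127)).items()})
E
python3 fit2.py | sed '1,/-----/d'
```

```text
cueA [445.6 248.   50. ]
cueB [657.5 257.4  50. ]
corner-90,-120 [ 405.2 -233.5   12. ]
corner-90,140 [467.9  15.2  12. ]
jig [ 5.22101e+02 -1.42110e+02 -2.44000e-01] [-1.9  1.4 -1.   0.7 -1.3 -1.7 -2.  -1.1 -2.2 -0.9 -1.2  0.5 -1.2 -0.5
 -1.7  1.4  1.  -2.   0.5  0.4  1.  -2.   0.5  0.4]
{'home': array([ 483.3, -132.4,   55. ]), 'stop': array([509.9, -25.7,  55. ]), 'hinge': array([540.5, -74.5, 127. ])}
```

```bash
python3 -m inch '[[[0,0,0.4],-0.97,-1],[[0,0,0.4],-0.97,-1],[[0,0,0.4],-0.96,-1],[[-0.226,0.483,0.4],0,-1],[[-0.226,0.483,0.4],0,-1],[[-0.226,0.483,0.4],0,-1],[[-0.226,0.483,0.4],0,-1],[[-0.226,0.483,0.4],0,-1],[[0,0,0.05],0,-1],[[0,0,0],0,-1]]'
python3 wr.py w2.png cue:50
```

```text
t: 4.95
eef_pos: [569.5, 256.5, 122.3]
tcp_rot: [-3.141, -0.0, -3.095]
ft_force: [-0.0, -0.5, -0.4]
opening: 1.004
grip_force: 0.0
4.95 [569.5 256.5 122.3] [-3.14142080e+00 -4.96796952e-04 -3.09456049e+00]
cue [222.9 319.4] 0.56 [550.6 253.2  50. ]
cue 0.63 [333.  46.] [[437.7, 247.2, 50.0], [670.4, 257.5, 50.0]] [541.5 251.9  50. ]
spare_cue 0.95 [331.6  48.1] [[441.2, 162.9, 50.0], [674.7, 170.4, 50.0]] [545.4 167.5  50. ]
```

View pics/w2.png

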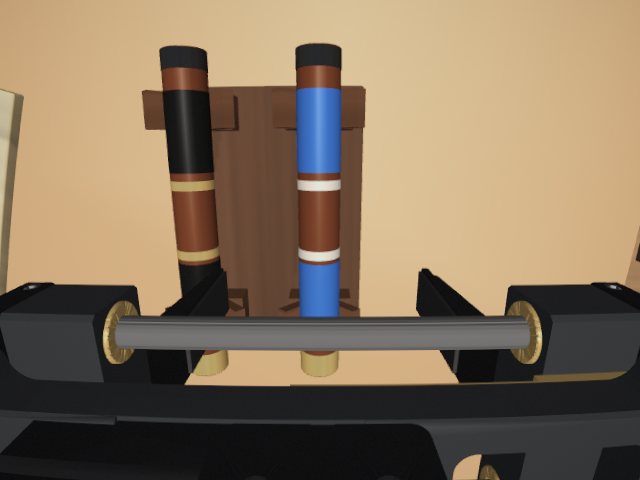

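The cue runs vertically at column 319, centred between the fingers, and the spare clears the left finger. I'll descend and close.

```bash
python3 -m inch '[[[0,-0.05,0.3],0,-1],[[0,0,0.4],0,-1],[[0,0,0.4],0,-1],[[0,0,0.3],0,-1],[[0,0,0.12],0,-1],[[0,0,0],0,1],[[0,0,0],0,1],[[0,0,0],0,1],[[0,0,0],0,1],[[0,0,0],0,1]]'
```

```text
t: 6.4
eef_pos: [570.1, 253.8, 31.2]
tcp_rot: [3.141, 0.0, -3.095]
ft_force: [-0.5, 0.1, -0.5]
opening: 0.535
grip_force: 0.0
```

```bash
python3 -m inch '[[[0,0,0],0,1],[[0,0,0],0,1],[[0,0,0],0,1],[[0,0,0],0,1],[[0,0,0],0,1],[[0,0,-0.3],0,1],[[0,0,-0.7],0,1],[[0,0,-0.85],0,1],[[0,0,-0.85],0,1],[[0,0,-0.8],0,1]]'
```

```text
t: 7.65
eef_pos: [569.7, 253.2, 244.0]
tcp_rot: [-3.141, 0.001, -3.095]
ft_force: [0.7, -0.7, -1.8]
opening: 0.289
grip_force: 30.0
```

Gripped at 30 N. Now I'll carry and turn it together.

```bash
python3 -m inch '[[[0.16,-0.58,0],1,1],[[0.11,-0.59,0],1,1],[[0.06,-0.6,0],1,1],[[0,-0.6,0],1,1],[[-0.05,-0.6,0],1,1],[[-0.1,-0.59,0],1,1],[[-0.15,-0.58,0],1,1],[[-0.2,-0.57,0],1,1],[[-0.25,-0.55,0],1,1],[[-0.3,-0.52,0],1,1]]' && python3 -m inch '[[[0,0,0],1,1],[[0,0,0],1,1],[[0,0,0],1,1],[[0,0,0],1,1],[[0,0,0],1,1],[[0,0,0],1,1],[[0,0,0],1,1],[[0,0,0],1,1],[[0,0,0],1,1],[[0,0,0],1,1]]'
```

```text
t: 8.9
eef_pos: [489.7, -99.5, 241.9]
tcp_rot: [-3.141, 0.001, 2.313]
ft_force: [1.3, 0.4, -1.8]
opening: 0.291
grip_force: 30.0
t: 10.15
eef_pos: [490.0, -98.4, 241.9]
tcp_rot: [3.141, 0.001, 1.44]
ft_force: [-0.2, -0.1, -1.2]
opening: 0.287
grip_force: 30.0
```

```bash
python3 -m inch '[[[0,0,0],0.65,1],[[0,0,0],0.65,1],[[-0.4,0.02,0],0,1],[[-0.4,0.02,0],0,1],[[-0.43,0.01,0],0,1],[[0,0,0.1],0,1],[[0,0,0.3],0,1],[[0,0,0.3],0,1],[[0,0,0],0,1],[[0,0,0],0,1]]'
python3 wr.py w3.png cue_home:55 end_stop:55 clamp_hinge:127 cue:222
```

```text
t: 11.4
eef_pos: [476.0, -170.3, 199.7]
tcp_rot: [3.141, 0.0, 1.33]
ft_force: [0.2, 0.0, -1.5]
opening: 0.291
grip_force: 30.0
11.4 [ 476.  -170.3  199.7] [3.14098659e+00 1.11588867e-04 1.32994405e+00]
clamp_hinge [ 90. 381.] 0.79 [537.5 -77.9 127. ]
cue [267.6 321.8] 0.97 [ 480.7 -152.   222. ]
cue 0.58 [385.  76.] [[520.5, 8.5, 50.0], [436.8, -331.9, 50.0]] [ 483.6 -141.3   50. ]
```

View pics/w3.png

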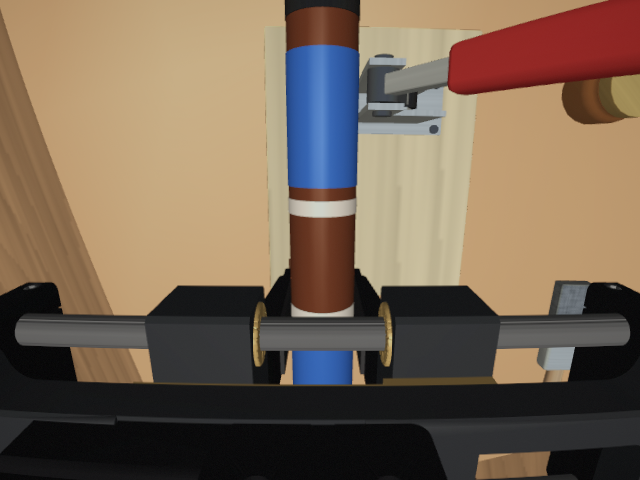

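The wrist view shows the cue axis at column 322. The plate's top corners are at about (265,27) and (480,28), and its right edge passes (460,285). I'll use these to refine the jig pose before lowering.

```bash
cat > e.py <<'E'
from h import *
import pickle
from scipy.optimize import least_squares
w=pickle.load(open("W.pkl","rb"))
g=w["pixels"].astype(int);m=(g[:,:,0]>g[:,:,2])
# plate vs table edges by blue channel rows
for r in(60,150,250):
    row=cv2.GaussianBlur(w["pixels"],(3,3),0)[r,:,2].astype(int);d=np.diff(row)
    l=220+np.argmax(d[220:285]);q=400+np.argmin(d[400:500]);print(r,l,d[l],q,d[q],onz(w,(r,l+.5),12).round(1),onz(w,(r,q+.5),12).round(1))
for c in(275,440): 
    col=cv2.GaussianBlur(w["pixels"],(3,3),0)[:,c,2].astype(int);d=np.diff(col);i=5+np.argmax(d[5:60]);print(c,i,d[i],onz(w,(i+.5,c),12).round(1))
a=1.330
for n,rc in(("axis120",(120,322)),("axis 207",(207,322.5))): print(n,onz(w,rc,218.5).round(1))
E
python3 e.py
```

```text
60 264 4 448 -37 [460.6 -14.9  12. ] [625.2 -54.2  12. ]
150 266 11 471 -14 [440.7 -93.4  12. ] [ 633.3 -139.9   12. ]
250 269 10 462 -15 [ 416.4 -190.1   12. ] [ 609.5 -237.8   12. ]
275 25 3 [477.6  11.3  12. ]
440 28 10 [622.5 -25.7  12. ]
axis120 [495.3 -93.  218.5]
axis 207 [ 487.1 -127.2  218.5]
```

```bash
python3 -m inch '[[[0,-0.035,0.2],0,1],[[0,0,0.4],0,1],[[0,0,0.5],0,1],[[0,0,0.5],0,1],[[0,0,0.4],0,1],[[0,0,0.2],0,1],[[0,0,0.1],0,1],[[0,0,0.1],0,1],[[0,0,0.1],0,1],[[0,0,0.05],0,1]]'
```

```text
t: 13.0
eef_pos: [473.9, -170.0, 45.9]
tcp_rot: [3.141, -0.0, 1.33]
ft_force: [0.7, -0.1, -1.1]
opening: 0.29
grip_force: 30.0
```

```bash
python3 -m inch '[[[0,0,0.04],0,1],[[0,0,0.04],0,1],[[0,0,0.03],0,1],[[0,0,0.02],0,1],[[0,0,0.02],0,1],[[0,0,0.01],0,1],[[0,0,0],0,1],[[0,0,0],0,1],[[0,0,0],0,1],[[0,0,0],0,1]]'
```

```text
t: 14.25
eef_pos: [473.8, -170.0, 36.6]
tcp_rot: [3.141, -0.0, 1.33]
ft_force: [-0.7, 0.4, 6.2]
opening: 0.291
grip_force: 30.0
```

```bash
python3 -m inch '[[[0.06,0,0],0,1],[[0.07,0,0],0,1],[[0.06,0,0],0,1],[[0.03,0,0],0,1],[[0.02,0,0],0,1],[[0.02,0,0],0,1],[[0.02,0,0],0,1],[[0,0,0],0,1],[[0,0,0],0,1],[[0,0,0],0,1]]'
```

```text
t: 15.5
eef_pos: [477.7, -153.6, 36.4]
tcp_rot: [-3.141, -0.0, 1.33]
ft_force: [-3.9, 0.6, 3.4]
opening: 0.286
grip_force: 30.0
```

```bash
python3 -m inch '[[[0.02,0,0],0,1],[[0.02,0,0],0,1],[[0.02,0,0],0,1],[[0.01,0,0],0,1],[[0,0,0],0,1],[[0,0,0],0,1],[[0,0,0],0,1],[[0,0,0],0,1],[[0,0,0],0,1],[[0,0,0],0,1]]'
```

```text
t: 16.75
eef_pos: [478.2, -152.0, 36.4]
tcp_rot: [3.141, 0.002, 1.33]
ft_force: [-13.2, -26.6, 2.7]
opening: 0.291
grip_force: 30.0
```

```bash
python3 -m inch '[[[-0.015,0,0],0,1],[[-0.01,0,0],0,1],[[0,0,0],0,-0.2],[[0,0,0],0,-0.2],[[0,0,0],0,-0.2],[[0,0,0],0,-0.2],[[0,0,0],0,-0.2],[[0,0,0],0,-0.2],[[0,0,0],0,-0.2],[[0,0,0],0,-0.2]]'
python3 - <<'E'
from h import *
for n in("scene","side"):
    p=eyes.read_camera(n);save(p,n+"1.png")
a=cv2.imread("pics/scene1.png")[190:330,180:340];b=cv2.imread("pics/side1.png")[220:400,240:400]
c=np.zeros((600,800,3),np.uint8);c[:350,:400]=cv2.resize(a,(400,350),interpolation=3);c[:450,400:]=cv2.resize(b,(400,450),interpolation=3);cv2.imwrite("pics/c1.png",c)
E
```

```text
t: 18.0
eef_pos: [478.4, -151.1, 36.4]
tcp_rot: [3.142, -0.0, 1.33]
ft_force: [-0.2, 0.1, 0.1]
opening: 0.602
grip_force: 0.0
```

View pics/c1.png

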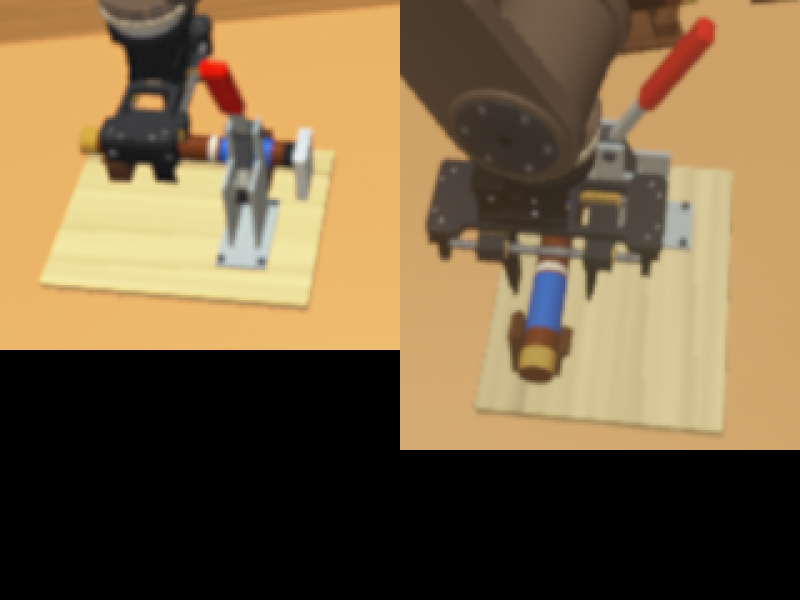

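The cue now lies in both cradles with its black end against the stop, at scene-crop (300,155). The fingers are open around it and the handle is still up. Next I'll lift, shut the fingers and go to the cradle side of the handle.

```bash
python3 -m inch '[[[0,0,-0.2],0,-0.2],[[0,0,-0.5],0,-0.2],[[0,0,-0.7],0,-0.2],[[0,0,-0.8],0,1],[[0,0,-0.7],0,1],[[0,0,-0.41],0,1],[[0.3,0.05,0],0,1],[[0.4,0.1,0],0,1],[[0.4,0.1,0],0,1],[[0.37,0.1,0],0,1]]'
python3 - <<'E'
from h import *
s=env.state();o=np.array([521.1,-143.1]);a=-.243
d=np.array(s["eef_pos"][:2])-o;print("jig tcp",d@[np.cos(a),np.sin(a)],d@[-np.sin(a),np.cos(a)],s["eef_pos"][2])
p=eyes.read_camera("wrist");save(p,"w4.png")
q=eyes.read_camera("side");save(q,"side2.png");c=eyes.read_camera("scene")
for n,P in(("w",p),("side",q),("scene",c)):
    for x in eyes.spot_point("handle_pad",P)[:1]: print(n,x["centre"],x["score"])
    for x in eyes.spot_point("cue",P)[:1]: print(n,"cue",x["centre"],x["score"], onz(P,x["centre"],55).round(1))
b=cv2.imread("pics/side2.png")[180:400,220:420];cv2.imwrite("pics/s2.png",cv2.resize(np.hstack([cv2.resize(b,(436,480)),cv2.imread("pics/w4.png")]),(800,360)))
E
```

```text
t: 19.35
eef_pos: [519.9, -68.7, 234.1]
tcp_rot: [-3.14, -0.0, 1.33]
ft_force: [0.1, 0.8, -0.2]
opening: 0.01
grip_force: 0.0
jig tcp -19.10405854228883 71.95097110702443 234.10168157213985
w [290.7, 460.9] 0.76
w cue [288.9, 299.7] 0.91 [ 480.4 -133.7   55. ]
side [247.6, 347.7] 0.95
side cue [324.5, 300.3] 0.67 [ 479.6 -140.8   55. ]
scene [222.6, 265.5] 0.86
scene cue [252.8, 255.2] 0.69 [ 498.2 -132.6   55. ]
```

View pics/s2.png

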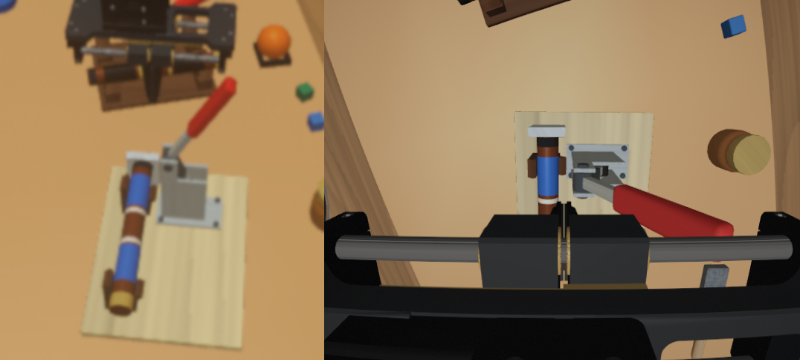

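The cue is flush with the stop, and the closed fingers stand on the cradle side of the handle, in its plane. Now I'll swing it through the free range.

```bash
cat > j.py <<'E'
from h import *
s=env.state();o=np.array([521.1,-143.1]);a=-.243
d=np.array(s["eef_pos"][:2])-o;f=s["ft_force"];c,n=np.cos(a),np.sin(a)
print("jig tcp",round(d@[c,n],1),round(d@[-n,c],1),round(s["eef_pos"][2],1),"F jig",round(f[0]*c+f[1]*n,1),round(-f[0]*n+f[1]*c,1),round(f[2],1))
E
python3 -m inch '[[[0,0.27,0],0,1],[[0,0.27,0],0,1],[[0,0.27,0],0,1],[[0,0.16,0.08],0,1],[[0,0.16,0.08],0,1],[[0,0.16,0.08],0,1],[[0,0.12,0.11],0,1],[[0,0.12,0.11],0,1],[[0,0.1,0.1],0,1],[[0,0,0],0,1]]'; python3 j.py
python3 - <<'E'
from h import *
P=[eyes.read_camera(n) for n in("side","scene")]
L=[(p,eyes.spot_point("handle_pad",p)[0]["centre"]) for p in P];t=tri(L);print(t.round(1),L[0][1],L[1][1])
o=np.array([521.1,-143.1]);a=-.243;d=t[:2]-o;x=d@[np.cos(a),np.sin(a)];print("jig",x,d@[-np.sin(a),np.cos(a)],t[2],np.degrees(np.arctan2(t[2]-127,x-1.5)))
E
```

```text
t: 21.05
eef_pos: [614.9, -93.8, 200.6]
tcp_rot: [-3.141, -0.0, 1.33]
ft_force: [-0.6, -0.4, -0.5]
opening: 0.003
grip_force: 0.0
jig tcp 79.2 70.4 200.6 F jig -0.5 -0.6 -0.5
[ 628.7 -100.4  201. ] [256.6, 371.5] [246.8, 264.6]
jig 94.21786892426402 67.32366565481315 201.03664057645508 38.6079019057228
```

```bash
python3 -m inch '[[[0,0.03,0.04],0,1],[[0,0.03,0.04],0,1],[[0,0.03,0.04],0,1],[[0,0.03,0.04],0,1],[[0,0.02,0.04],0,1],[[0,0.02,0.04],0,1],[[0,0.02,0.04],0,1],[[0,0,0],0,1],[[0,0,0],0,1],[[0,0,0],0,1]]'; python3 j.py
```

```text
t: 22.5
eef_pos: [625.3, -96.3, 184.6]
tcp_rot: [-3.141, -0.0, 1.33]
ft_force: [0.2, 0.5, 0.2]
opening: 0.007
grip_force: 0.0
jig tcp 89.8 70.5 184.6 F jig 0.1 0.6 0.2
```

```bash
python3 -m inch '[[[0,0.015,0.03],0,1],[[0,0.015,0.03],0,1],[[0,0.015,0.03],0,1],[[0,0.015,0.03],0,1],[[0,0.01,0.02],0,1],[[0,0,0],0,1],[[0,0,0],0,1],[[0,0,0],0,1],[[0,0,0],0,1],[[0,0,0],0,1]]'; python3 j.py
```

```text
t: 23.75
eef_pos: [629.4, -97.4, 176.2]
tcp_rot: [-3.142, -0.0, 1.33]
ft_force: [-0.5, -0.7, -0.1]
opening: 0.004
grip_force: 0.0
jig tcp 94.1 70.4 176.2 F jig -0.3 -0.8 -0.1
```

```bash
python3 -m inch '[[[0,0.012,0.03],0,1],[[0,0.012,0.03],0,1],[[0,0.012,0.03],0,1],[[0,0.012,0.03],0,1],[[0,0.01,0.02],0,1],[[0,0,0],0,1],[[0,0,0],0,1],[[0,0,0],0,1],[[0,0,0],0,1],[[0,0,0],0,1]]'; python3 j.py
python3 - <<'E'
from h import *
P=[eyes.read_camera(n) for n in("side","scene")]
L=[(p,eyes.spot_point("handle_pad",p)[0]["centre"]) for p in P];t=tri(L);print(t.round(1),L[0][1],L[1][1])
o=np.array([521.1,-143.1]);a=-.243;d=t[:2]-o;x=d@[np.cos(a),np.sin(a)];print("jig",x,d@[-np.sin(a),np.cos(a)],t[2],np.degrees(np.arctan2(t[2]-127,x-1.5)))
E
```

```text
t: 25.0
eef_pos: [632.9, -98.2, 168.7]
tcp_rot: [3.141, -0.0, 1.33]
ft_force: [-2.6, 1.3, 8.1]
opening: 0.003
grip_force: 4.6
jig tcp 97.7 70.5 168.7 F jig -2.8 0.6 8.1
[ 642.7 -106.6  162.8] [271.2, 377.9] [264.0, 264.3]
jig 109.23037068002166 64.70713005836272 162.8122135354653 18.388070455562875
```

The spindle resistance is felt at 8 N. I'll continue in small steps.

```bash
python3 -m inch '[[[0,0.008,0.02],0,1],[[0,0.008,0.02],0,1],[[0,0.008,0.02],0,1],[[0,0.005,0.02],0,1],[[0,0.005,0.02],0,1],[[0,0,0],0,1],[[0,0,0],0,1],[[0,0,0],0,1],[[0,0,0],0,1],[[0,0,0],0,1]]'; python3 j.py
```

```text
t: 26.45
eef_pos: [635.1, -98.8, 162.9]
tcp_rot: [3.14, 0.0, 1.33]
ft_force: [-2.7, 0.4, 11.1]
opening: 0.003
grip_force: 5.3
jig tcp 100.0 70.4 162.9 F jig -2.7 -0.3 11.1
```

```bash
python3 -m inch '[[[0,0.006,0.02],0,1],[[0,0.006,0.02],0,1],[[0,0.006,0.02],0,1],[[0,0.006,0.02],0,1],[[0,0.004,0.02],0,1],[[0,0,0],0,1],[[0,0,0],0,1],[[0,0,0],0,1],[[0,0,0],0,1],[[0,0,0],0,1]]'; python3 j.py
```

```text
t: 27.7
eef_pos: [637.0, -99.3, 156.6]
tcp_rot: [3.14, -0.0, 1.33]
ft_force: [-0.2, -0.1, 6.3]
opening: 0.001
grip_force: 3.1
jig tcp 102.0 70.4 156.6 F jig -0.2 -0.1 6.3
```

```bash
python3 -m inch '[[[0,0.005,0.02],0,1],[[0,0.005,0.02],0,1],[[0,0.005,0.02],0,1],[[0,0.003,0.02],0,1],[[0,0,0.02],0,1],[[0,0,0],0,1],[[0,0,0],0,1],[[0,0,0],0,1],[[0,0,0],0,1],[[0,0,0],0,1]]'; python3 j.py
```

```text
t: 28.95
eef_pos: [637.5, -99.4, 149.8]
tcp_rot: [3.142, -0.0, 1.33]
ft_force: [0.2, 0.1, -0.7]
opening: 0.004
grip_force: 0.0
jig tcp 102.4 70.5 149.8 F jig 0.2 0.1 -0.7
```

```bash
python3 -m inch '[[[0,0,0.02],0,1],[[0,0,0.02],0,1],[[0,0,0.02],0,1],[[0,0,0],0,1],[[0,0,0],0,1],[[0,0,0],0,1],[[0,0,0],0,1],[[0,0,0],0,1],[[0,0,0],0,1],[[0,0,0],0,1]]'; python3 j.py
```

```text
t: 30.2
eef_pos: [637.5, -99.3, 146.2]
tcp_rot: [3.142, -0.0, 1.33]
ft_force: [0.2, -0.6, 0.4]
opening: 0.006
grip_force: 0.0
jig tcp 102.4 70.5 146.2 F jig 0.3 -0.6 0.4
```

```bash
python3 -m inch '[[[0,0,0.02],0,1],[[0,0,0.01],0,1],[[0,0,0.01],0,1],[[0,0,0],0,1],[[0,0,0],0,1],[[0,0,0],0,1],[[0,0,0],0,1],[[0,0,0],0,1],[[0,0,0],0,1],[[0,0,0],0,1]]'; python3 j.py
python3 - <<'E'
from h import *
P=[eyes.read_camera(n) for n in("side","scene")]
L=[(p,eyes.spot_point("handle_pad",p)[0]["centre"]) for p in P];t=tri(L);print(t.round(1),L[0][1],L[1][1])
o=np.array([521.1,-143.1]);a=-.243;d=t[:2]-o;x=d@[np.cos(a),np.sin(a)];print("jig",x,d@[-np.sin(a),np.cos(a)],t[2],np.degrees(np.arctan2(t[2]-127,x-1.5)))
E
```

```text
t: 31.45
eef_pos: [637.5, -99.4, 143.8]
tcp_rot: [3.142, -0.0, 1.33]
ft_force: [0.5, 0.9, -0.1]
opening: 0.005
grip_force: 0.0
jig tcp 102.4 70.5 143.8 F jig 0.3 1.0 -0.1
[ 650.  -104.7  136.6] [276.5, 378.6] [276.3, 265.2]
jig 115.8592654692744 68.29768711539272 136.60212193826254 4.799555282998534
```

```bash
python3 -m inch '[[[0,0,0.01],0,1],[[0,0,0.01],0,1],[[0,0,0.01],0,1],[[0,0,0],0,1],[[0,0,0],0,1],[[0,0,0],0,1],[[0,0,0],0,1],[[0,0,0],0,1],[[0,0,0],0,1],[[0,0,0],0,1]]'; python3 j.py
```

```text
t: 32.9
eef_pos: [637.6, -99.4, 143.2]
tcp_rot: [3.141, -0.0, 1.33]
ft_force: [-4.0, 0.5, 9.2]
opening: 0.003
grip_force: 5.1
jig tcp 102.6 70.5 143.2 F jig -4.0 -0.4 9.2
```

That is the rigid stop: about 10 N after 0.6 mm. I'll retract clear and look.

```bash
python3 -m inch '[[[0,0,-0.2],0,1],[[0,0,-0.5],0,1],[[0,0,-0.7],0,1],[[-0.3,-0.3,-0.7],0,1],[[-0.5,-0.3,-0.5],0,1],[[-0.5,-0.3,0],0,1],[[-0.5,-0.3,0],0,1],[[-0.4,0,0],0,1],[[0,0,0],0,1],[[0,0,0],0,1]]'; python3 j.py
python3 - <<'E'
from h import *
P=[eyes.read_camera(n) for n in("side","scene")];save(P[0],"side9.png");save(P[1],"scene9.png")
L=[(p,eyes.spot_point("handle_pad",p)[0]["centre"]) for p in P];t=tri(L);print(t.round(1))
a=cv2.imread("pics/scene9.png")[190:330,180:340];b=cv2.imread("pics/side9.png")[170:400,240:440]
c=np.zeros((520,800,3),np.uint8);c[:350,:400]=cv2.resize(a,(400,350),interpolation=3);c[:460,400:]=cv2.resize(b,(400,460),interpolation=3);cv2.imwrite("pics/c9.png",c)
E
```

```text
t: 34.15
eef_pos: [536.2, -209.9, 298.2]
tcp_rot: [3.141, -0.0, 1.33]
ft_force: [-0.2, 0.2, -1.1]
opening: 0.003
grip_force: 0.0
jig tcp 30.7 -61.2 298.2 F jig -0.3 0.1 -1.1
[ 650.8 -105.9  142.2]
```

View pics/c9.png

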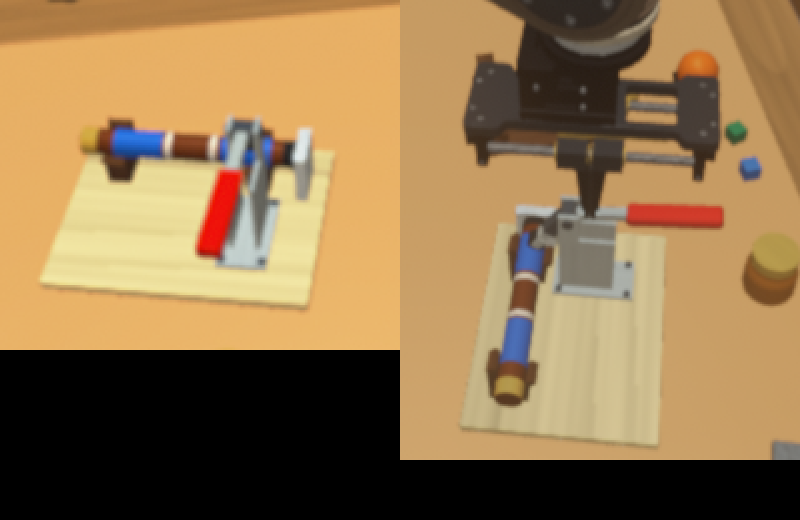

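The handle lies almost level and stays there, red grip at side-crop (675,215). The roller sits on the cue at (540,238), the cue is against the stop, and the robot is clear. I'm handing the job in.

```bash
python3 -c "
from cell import env
print(env.job_done())"
```

```text
the job is handed in; nothing more can be done
None
```

The blue-wrapped cue is in both cradles, pushed home against the end stop, and the clamp is locked on it with the robot clear; I handed the job in at about 34 s, and the hand-in call gave no verdict.

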